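# Seat a turned shaft in a pair of V-blocks and clamp it endwise

## Task

Take the steel-grey shaft off its wooden cradle, lower it gently into the two steel V-blocks of the green fixture so that it beds down on all the flanks, and let go of it before the clamp touches it. Then slide the blue jaw by its red tab against the end of the shaft and on, so that the shaft runs home against the end stop, and leave it there snugly clamped between jaw and stop, without forcing it. Leave the other things on the bench alone.

Things in the scene. Friction and masses are not known exactly. Their poses are not given: they have to be found in the camera images.
- shaft_center (a point): Centre of the turned steel-grey shaft: 30 mm diameter over the middle 160 mm, with a 16 mm journal 10 mm long at each end (180 mm in all). Its x axis is the shaft's axis; both ends are alike. About 0.25 kg. At the start it lies level in the cradle, its centre 51 mm above the bench.
- cradle: Fixed wooden cradle, base 110 x 70 x 12 mm, with two V-notched end boards (14 mm thick, 60 mm wide, 50 mm high) 74 mm apart inside, so that fingers can reach down on both sides of the shaft's middle. Origin: centre of its underside; x along the shaft.
- fixture: Fixed fixture: green base plate 330 x 70 x 12 mm (x from -177 to 153 mm) with two steel V-blocks 50 mm either side of the origin (each 30 mm long, 60 mm wide, top 50 mm above the bench; 90 degree groove along x, bottom at 30 mm, mouth 40 mm wide), 70 mm free between them for fingers. Origin: underside, midway between the V-blocks; x runs along the grooves from the jaw to the end stop, z up.
- vee_seat (a point): The point midway between the V-blocks, 51.2 mm above the bench, where the shaft's centre lies when it is seated there; axes as the fixture. A shaft let go with its centre here has both ends clear of the stop and the jaw.
- jaw (a joint): Slide of the blue jaw towards the stop (fixture +x), m, 0 to 0.085; its brass face is at x = -135 mm plus this in the fixture. About 8 N of dry friction; it stays where it is left and keeps up to 8 N of clamping. Snug: it keeps 5 N or more on the shaft; over 25 N, even briefly, is forcing it. The shaft drags 2 to 4 N in the V-blocks. Rigid metal: a fraction of a mm decides.
- jaw_tab (a point): Centre of the back (-x) face of the red tab on the blue jaw, where it is pushed: the tab is an upright plate 12 mm thick along x and 28 mm wide, standing from 72 to 110 mm above the bench; this point is 95 mm above the bench. Axes as the fixture.
- nail_tin: Grey open tin, 66 mm across, 75 mm high, a bystander. Origin under its centre.
- screw_chest: Small wooden lidded chest, 88 x 170 x 63 mm, a bystander. Origin under its centre.
- stop_zone (a point): Point on the fixture, 104 mm along its +x from the origin, 51.2 mm above the bench; axes as the fixture. The brass face of the grey end stop was set by hand anywhere within 9 mm either side of this point along x. The setting is not measured: it is found by feel. The stop holds its place under the forces allowed.

How it is judged:
By the outcome, as a careful person would: the job done as asked, in the order asked, and still so for the second after the job is handed in, with the robot touching nothing.
It also fails if it takes over 61 s, if anything falls off the work surface, if the arm or the gripper's body presses on something with over 40 N, if the wrist force passes 120 N, or if a joint passes its speed limit or range.

## Robot

A 6-joint arm with a two-finger parallel gripper is mounted at the origin on a cart in front of the work surface, level with it; the furniture and walls round the work are solid. World frame = base frame: x ahead of the robot, y to its left, z up, the work surface at z = 0. Lengths are in m, angles in rad, forces in N, time in s.
With the tool pointing down it reaches from about 0.325 to 0.9 m from the base axis. Payload 3.5 kg.
Tool frame: the origin (TCP) lies midway between the tips of the shut fingers; the grasp point (between the pads) lies 19 mm behind it (robot.grip_depth is the distance from the TCP to the grasp point, in m); z points along the fingers, y is the direction in which the jaws open and shut (so a half turn about z gives the same grasp; the last joint's range is limited). The gripper opens to 85 mm and grips with 20 to 120 N. Pads are 22 mm wide; open, the fingers measure 114 mm over their backs; the gripper's body (76 mm by 85 mm) begins 54 mm behind the grasp point. The pads swing forward as they close: fully open they stand 13 mm farther back than shut.
Start: joints at [1.145, 0.276, -0.026, 1.268, 0, 1.467], TCP at [0.198, 0.593, 0.231] pointing down, gripper open.
Joint ranges: [-3.12, 3.12], [-0.85, 1.88], [-1.08, 1.24], [-1.95, 2.15], [-1.57, 1.53], [-3.14, 3.14]. Speed limits (rad/s): [2.57, 2.57, 3.14, 3.14, 3.14, 3.14].

## Interface

Orientations are given as a unit quaternion [x, y, z, w].
In Python, from rig import status, viewer, order, robot gives the robot as it stands. The module is installed in compiled form; this text tells all that it offers.
- The arm moves only by the tool apply_moves, never from a script. Its arguments are lists of equal length, an entry for each row: "slide": the shift along the world's x, y, z in m, a list of three; "twist": the turn, a rotation vector about the world's x, y, z in rad, a list of three; "claw": the finger opening in m, from 0 to 0.0854. In form: {"slide": [[dx, dy, dz], ...], "twist": [[ax, ay, az], ...], "claw": [claw, ...]}. A call has 1 to 5 rows; each row shifts and turns the commanded pose from where the row before left it; what a row does not reach is not made up. A row lasts 1/8 s, in which the tool goes at most 62.5 mm and 10.7 degrees, less where a joint would pass 70% of its speed; a pose out of reach is approached as far as the arm can. A call with a gripper value outside its range is refused whole. The fingers move at their own pace and stop on an object; "grip_force" is the grip in N (left out, the last holds). Time passes only in rows, so rows that do not move let the fingers close. It gives the time, the measured TCP pose, the force and the opening at its end, in the units of the state.
- status.get_obs(): the state, without advancing time (a new reading comes with each control period).
- viewer.read_camera(name): name is "side" or "top" or "wrist"; returns (picture, depth): 420x560x3 uint8, blue, green, red; 420x560 float32, m along the optical axis (not along the pixel's ray), 0 where there is no reading.
- viewer.get_calibration(name): a dict with "fx", "fy", "cx", "cy" (pixels), "k1" (the pictures are not rectified: a ray, as slopes to the right and down, at radius r is drawn at 1 + k1 r^2 times it, then the intrinsics apply), "R" (3x3) and "t" (3): a world point X has camera coordinates R X + t. Camera axes: x right, y down, z forward; pixel columns grow to the right and rows downward; lengths in m; the calibration is good to about 2 mm. A picture is of the moment at which its call begins: read the wrist's pose just before it. get_calibration takes no time and is no camera call; for the wrist camera it gives the pose at the moment of the call.
- order.hand_in(): hands the job in, once; it reports no verdict.
The state is a dict: "time": time; "q": joint angles; "qvel": joint speeds; "tau": joint torques, N m; "ee_pos": TCP position; "tcp_rot": TCP orientation; "force": force on the tool from outside, world axes, zero at the start; "torque": the same for the moment, N m; "finger_gap": opening from 0.0 (shut) to 1.0 (fully open).
Only numpy, scipy, OpenCV 4.12 (cv2) and the standard library are available. Lean on these libraries where they do the work, as an engineer would, in place of code of your own. Each camera call takes 0.05 s, during which the arm holds its last target. There are 200 camera calls.

## Working session

There is one attempt and no reset: what is moved stays moved. The work goes in short steps, Python scripts to look and compute and a tool call to move; the robot and the scene stay as the last step left them, time stands still between calls to the robot, and variables do not carry over. Pictures are saved under pics/ and viewed, about 8 in all and at most 12, crops included, and the job is handed in when it is done.

Besides the shell and the picture viewer there is one more tool, called after ">>>" as name(argument=value, ...), one argument or row to a line, values as JSON. apply_moves: Moves the arm, as the interface text tells. Its arguments: {"type":"object","properties":{"slide":{"type":"array","items":{"type":"array","items":{"type":"number"}}},"twist":{"type":"array","items":{"type":"array","items":{"type":"number"}}},"claw":{"type":"array","items":{"type":"number"}},"grip_force":{"type":"number"}},"required":["slide","twist","claw"]}

```bash
mkdir -p pics
cat > h.py <<'E'
import numpy as np, cv2
from rig import status, viewer, order, robot
def cap(n):
    c=viewer.get_calibration(n); im,d=viewer.read_camera(n); return im.copy(),d.copy(),c
def rays(c,uv):
    uv=np.atleast_2d(np.asarray(uv,float))
    p=np.stack([(uv[:,0]-c['cx'])/c['fx'],(uv[:,1]-c['cy'])/c['fy']],1); s=p.copy()
    for _ in range(20): s=p/(1+c['k1']*(s**2).sum(1,keepdims=True))
    return s
def plane(c,uv,z):
    s=rays(c,uv); R=np.array(c['R']); t=np.array(c['t']); o=-R.T@t
    d=np.c_[s,np.ones(len(s))]@R
    return o+d*((z-o[2])/d[:,2])[:,None]
def cloud(c,depth):
    v,u=np.nonzero(depth>0); s=rays(c,np.c_[u,v]); z=depth[v,u]
    P=np.c_[s*z[:,None],z]-np.array(c['t'])
    return P@np.array(c['R']),u,v
E
python3 - <<'E'
from h import *
o=status.get_obs(); print(o['time'],o['ee_pos'],o['tcp_rot'],o['force'],o['finger_gap'],robot.grip_depth)
for n in('side','top','wrist'):
    im,d,c=cap(n); cv2.imwrite(f'pics/{n}0.png',im); np.savez(f'{n}0.npz',im=im,d=d,**c)
    print(n,c['fx'],c['k1'],(-np.array(c['R']).T@np.array(c['t'])).round(3), (d>0).mean())
E
```

```text
0.0 [0.19794306 0.59199927 0.23014293] [ 1.60690132e-01  9.87004274e-01 -1.07958623e-03 -2.81325077e-04] [ 0.1796346  -0.121359   -0.05283243] 1.0010187955788346 0.0187
side 402.2705526626693 -0.06597419528463737 [0.576 0.889 0.488] 0.956390306122449
top 410.8788088748838 0.005934402301374873 [0.455 0.168 0.929] 0.9959906462585034
wrist 369.97041670306163 -0.033812453050089245 [0.124 0.617 0.374] 0.9960671768707483
```

View pics/top0.png

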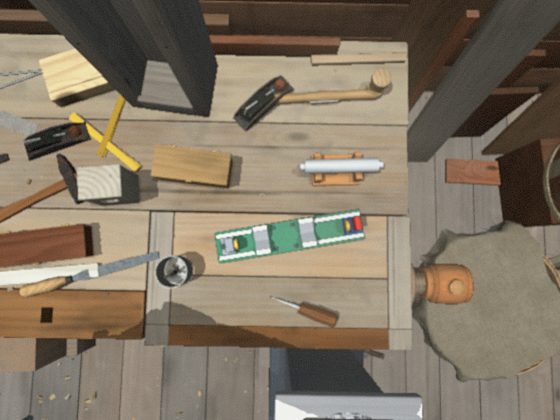

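View pics/side0.png

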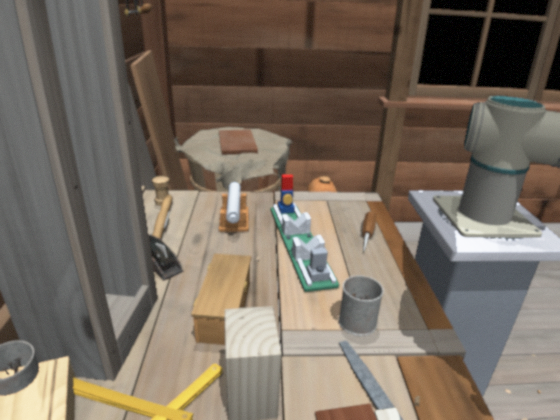

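The top view shows the shaft at about (340,166), the fixture from (218,245) to (365,225), the red jaw tab at the right end (358,224), the tin at (173,271) and the chest at (192,166). The side view shows the same layout, with a post beyond the fixture's stop end.

Run:
```python
from h import *
def ld(n):
    f=np.load(n+'0.npz'); return f['im'],f['d'],{k:f[k] for k in('fx','fy','cx','cy','k1','R','t')}
im,d,c=ld('top'); P,u,v=cloud(c,d); hsv=cv2.cvtColor(im,cv2.COLOR_BGR2HSV)[v,u]
print('R',c['R'].round(2))
for uv in [(340,166),(358,224),(230,245),(173,271),(192,166),(180,85),(300,390),(100,183)]:
    i=np.where((u==uv[0])&(v==uv[1]))[0]; print(uv,P[i].round(3))
def fit(m,name):
    Q=P[m]; print(name,m.sum(),'mean',Q.mean(0).round(4),'zmax',np.percentile(Q[:,2],[5,50,95]).round(4))
    r=cv2.minAreaRect((Q[:,:2]*1000).astype(np.float32)); print('  rect',np.round(r[0],1),np.round(r[1],1),round(r[2],2)); return Q
roi=(u>290)&(u<395)&(v>145)&(v<195)
fit(roi&(hsv[:,1]<70)&(P[:,2]>.045),'shaft')
roi=(u>200)&(u<380)&(v>200)&(v<275)
g=fit(roi&(hsv[:,0]>60)&(hsv[:,0]<90)&(hsv[:,1]>120)&(hsv[:,2]>50),'green')
fit(roi&((hsv[:,0]<8)|(hsv[:,0]>172))&(hsv[:,1]>150),'red')
fit(roi&(hsv[:,0]>105)&(hsv[:,0]<130)&(hsv[:,1]>120),'blue')
fit(roi&(P[:,2]>.035),'above35')
fit((u>150)&(u<200)&(v>245)&(v<295)&(P[:,2]>.05),'tin')
im,d,c=ld('side'); P,u,v=cloud(c,d); hsv=cv2.cvtColor(im,cv2.COLOR_BGR2HSV)[v,u]
roi=(u>220)&(u<250)&(v>175)&(v<230)
fit(roi&(hsv[:,1]<70)&(P[:,2]>.045),'shaft side')
roi=(u>265)&(u<340)&(v>170)&(v<295)
fit(roi&(hsv[:,0]>60)&(hsv[:,0]<90)&(hsv[:,1]>120)&(hsv[:,2]>50),'green')
fit(roi&((hsv[:,0]<8)|(hsv[:,0]>172))&(hsv[:,1]>150),'red')
big=cv2.resize(ld('top')[0][140:280,205:405],None,fx=4,fy=4,interpolation=cv2.INTER_CUBIC); cv2.imwrite('pics/topz.png',big)
```

```text
R [[ 0.02 -1.    0.  ]
 [-0.99 -0.02 -0.11]
 [ 0.11 -0.   -0.99]]
(340, 166) [[0.643 0.03  0.066]]
(358, 224) [[0.516 0.001 0.108]]
(230, 245) [[0.47 0.26 0.07]]
(173, 271) [[0.414 0.38  0.054]]
(192, 166) [[0.637 0.347 0.062]]
(180, 85) [[0.768 0.352 0.179]]
(300, 390) [[ 0.11   0.095 -0.161]]
(100, 183) [[0.587 0.515 0.123]]
shaft 1086 mean [0.6444 0.0265 0.0625] zmax [0.0542 0.0634 0.0676]
  rect [647.9  25.5] [ 33.1 179.9] 2.82
green 30 mean [0.4652 0.2618 0.0126] zmax [0.01   0.0128 0.0145]
  rect [464.8 253.5] [48.5 77.4] 10.88
red 72 mean [0.5184 0.0022 0.1093] zmax [0.1068 0.1097 0.112 ]
  rect [518.3   1.7] [24.3 10.7] 10.22
blue 22 mean [0.5088 0.0012 0.0382] zmax [0.03   0.0329 0.0689]
  rect [519.   -1.2] [32.9 29.8] 10.36
above35 1087 mean [0.4926 0.1375 0.0568] zmax [0.0372 0.0499 0.109 ]
  rect [492.9 137.7] [ 60.  291.3] 10.46
tin 312 mean [0.4112 0.3852 0.0649] zmax [0.0523 0.0641 0.0768]
  rect [412.3 379.4] [64.8 67.9] 19.25
shaft side 475 mean [0.6466 0.0484 0.0609] zmax [0.0488 0.0626 0.0665]
  rect [648.1  29.7] [ 32.3 174.7] 3.17<stdin>:9: RuntimeWarning: Mean of empty slice.
  ret = um.true_divide(
Traceback (most recent call last):
IndexError: index -1 is out of bounds for axis 0 with size 0
```

>>> apply_moves(
  slide=[
    [0.034,-0.047,0],
    [0.034,-0.047,0],
    [0.034,-0.047,0],
    [0.034,-0.047,0],
    [0.034,-0.047,0],
  ],
  twist=[
    [0,0,-0.1],
    [0,0,-0.1],
    [0,0,-0.1],
    [0,0,-0.1],
    [0,0,-0.1],
  ],
  claw=[0.0854,0.0854,0.0854,0.0854,0.0854],
)

```text
time: 0.78
ee_pos: [0.3689, 0.356, 0.2311]
tcp_rot: [0.401, 0.916, -0.0, 0.0]
force: [1.3, 0.2, -0.0]
finger_gap: 0.997
```

>>> apply_moves(
  slide=[
    [0.034,-0.047,0],
    [0.034,-0.047,0],
    [0.034,-0.047,0],
    [0.034,-0.047,0],
    [0.034,-0.047,0],
  ],
  twist=[
    [0,0,-0.1],
    [0,0,-0.1],
    [0,0,-0.1],
    [0,0,-0.1],
    [0,0,-0.1],
  ],
  claw=[0.0854,0.0854,0.0854,0.0854,0.0854],
)

```text
time: 1.4
ee_pos: [0.539, 0.121, 0.2311]
tcp_rot: [0.616, 0.788, 0.0, -0.0]
force: [1.2, 0.1, -0.3]
finger_gap: 0.997
```

>>> apply_moves(
  slide=[
    [0.034,-0.047,0],
    [0.034,-0.047,0],
    [0,0,0],
    [0,0,0],
  ],
  twist=[
    [0,0,-0.1],
    [0,0,-0.1],
    [0,0,0],
    [0,0,0],
  ],
  claw=[0.0854,0.0854,0.0854,0.0854],
)

```text
time: 1.9
ee_pos: [0.6056, 0.0288, 0.2307]
tcp_rot: [0.69, 0.724, -0.0, -0.001]
force: [-0.4, 0.3, 0.2]
finger_gap: 0.998
```

Run:
```python
from h import *
o=status.get_obs(); print(o['time'],o['ee_pos'],o['tcp_rot'],o['q'],o['force'])
im,d,c=cap('wrist'); cv2.imwrite('pics/w1.png',im); np.savez('wrist1.npz',im=im,d=d,**c)
```

```text
1.9 [0.60559588 0.02880012 0.23072708] [ 6.89951926e-01  7.23854625e-01 -3.85896986e-04 -8.20672665e-04] [-5.92947047e-02  2.44857868e-01 -6.86401417e-02  1.25904989e+00
  4.70811910e-04  1.46355094e+00] [-0.42112828  0.34825804  0.15911443]
```

View pics/w1.png

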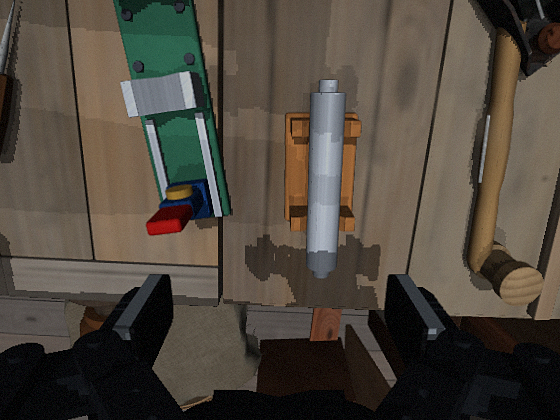

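The wrist view shows the shaft from (328,82) to (321,275), centred in the cradle at about (323,170). The jaw, with its red tab at (170,220), and the first V-block at (163,95) are also visible.

```bash
cat >> h.py <<'E'
def rect(Q): 
    r=cv2.minAreaRect((Q[:,:2]*1000).astype(np.float32)); return np.round(r[0],1),np.round(r[1],1),round(r[2],2)
E
python3 - <<'E'
from h import *
f=np.load('wrist1.npz'); im,d,c=f['im'],f['d'],{k:f[k] for k in('fx','fy','cx','cy','k1','R','t')}
P,u,v=cloud(c,d); hsv=cv2.cvtColor(im,cv2.COLOR_BGR2HSV)[v,u]
m=(u>270)&(u<380)&(v>60)&(v<290)&(hsv[:,1]<60)&(P[:,2]>.035)
Q=P[m]; print('shaft cloud',rect(Q),np.percentile(Q[:,2],[50,99]))
X=plane(c,np.c_[u[m],v[m]],.053); print('shaft silhouette',rect(X))
# axis: top ridge by y slices of cylinder
for a,b in((-.05,-.02),(-.02,.02),(.02,.05),(.05,.09)):
    s=Q[(Q[:,1]>a)&(Q[:,1]<b)]
    A=np.c_[2*s[:,0],2*s[:,2],np.ones(len(s))]; w=np.linalg.lstsq(A,(s[:,0]**2+s[:,2]**2),rcond=None)[0]
    print(a,b,'circle x,z,r',w[0].round(4),w[1].round(4),np.sqrt(w[2]+w[0]**2+w[1]**2).round(4), 'ztop',np.percentile(s[:,2],98).round(4))
m=(u>270)&(u<380)&(v>90)&(v<250)&(hsv[:,0]<22)&(hsv[:,1]>130)&(P[:,2]>.04); print('cradle tops',rect(P[m]),m.sum())
m=(u>100)&(u<225)&(v<250)&(hsv[:,0]>60)&(hsv[:,0]<92)&(hsv[:,1]>100); G=P[m];print('green',m.sum(),rect(G),np.median(G[:,2]))
m=(u>110)&(u<210)&(v>60)&(v<125)&(hsv[:,1]<50)&(P[:,2]>.025);V=P[m];print('vblock',m.sum(),rect(V),np.percentile(V[:,2],[2,98]))
m=(u>130)&(u<210)&(v>190)&(v<250)&((hsv[:,0]<8)|(hsv[:,0]>172))&(hsv[:,1]>150);T=P[m];print('tab',m.sum(),rect(T[T[:,2]>.105]),np.percentile(T[:,2],[2,98]))
E
```

```text
shaft cloud (array([646.6,  25.3]), array([ 29.5, 179.3]), 2.69) [0.06475709 0.06810038]
shaft silhouette (array([646.7,  24. ]), array([ 30.2, 181.9]), 2.64)
-0.05 -0.02 circle x,z,r 0.6494 0.0525 0.0144 ztop 0.0676
-0.02 0.02 circle x,z,r 0.6477 0.0526 0.0143 ztop 0.0677
0.02 0.05 circle x,z,r 0.6461 0.0529 0.0142 ztop 0.0679
0.05 0.09 circle x,z,r 0.6444 0.0526 0.0145 ztop 0.068
cradle tops (array([646.2,  31.1]), array([ 60. , 101.9]), 2.76) 1133
green 9409 (array([507. ,  75.8]), array([ 73.9, 215.5]), 10.69) 0.01302014236439984
vblock 2680 (array([500.5,  96.8]), array([60.8, 30. ]), 10.6) [0.03094289 0.05211054]
tab 997 (array([518.8,   1.1]), array([27.4, 12.5]), 11.46) [0.07595138 0.11180576]
```

>>> apply_moves(
  slide=[
    [0.041,-0.0033,-0.03],
    [0,0,-0.05],
    [0,0,-0.05],
    [0,0,-0.03],
    [0,0,0],
  ],
  twist=[
    [0,0,0],
    [0,0,0],
    [0,0,0],
    [0,0,0],
    [0,0,0],
  ],
  claw=[0.0854,0.0854,0.0854,0.0854,0.0854],
)

```text
time: 2.58
ee_pos: [0.6434, 0.0272, 0.0683]
tcp_rot: [0.689, 0.725, -0.002, -0.003]
force: [-0.4, 0.3, 0.5]
finger_gap: 0.996
```

Run:
```python
from h import *
o=status.get_obs(); print(o['time'],o['ee_pos'],o['tcp_rot'],o['force'])
im,d,c=cap('wrist'); np.savez('wrist2.npz',im=im,d=d,**c); cv2.imwrite('pics/w2.png',im)
P,u,v=cloud(c,d); hsv=cv2.cvtColor(im,cv2.COLOR_BGR2HSV)[v,u]
m=(abs(P[:,0]-.6466)<.03)&(P[:,1]<.115)&(P[:,1]>-.08)&(P[:,2]>.035)&(P[:,2]<.075)&(hsv[:,1]<60)
Q=P[m]; print(rect(Q),Q[:,1].min(),Q[:,1].max())
for a,b in((-.0,.03),(.03,.06),(.06,.1)):
    s=Q[(Q[:,1]>a)&(Q[:,1]<b)]
    if len(s)<30: continue
    A=np.c_[2*s[:,0],2*s[:,2],np.ones(len(s))]; w=np.linalg.lstsq(A,(s[:,0]**2+s[:,2]**2),rcond=None)[0]
    print(a,b,'x,z,r',w[0].round(4),w[1].round(4),np.sqrt(w[2]+w[0]**2+w[1]**2).round(4))
```

```text
2.575 [0.64335935 0.02720409 0.06834092] [ 0.68906097  0.72469386 -0.00231963 -0.00289877] [-0.4125333   0.28299537  0.51134831]
(array([653.6,  34.1]), array([ 44.3, 162.8]), 2.65) -0.04819332355971464 0.11498133107382451
-0.0 0.03 x,z,r 0.647 0.0525 0.0145
0.03 0.06 x,z,r 0.6456 0.0526 0.0144
0.06 0.1 x,z,r 0.644 0.0526 0.0145
```

View pics/w2.png

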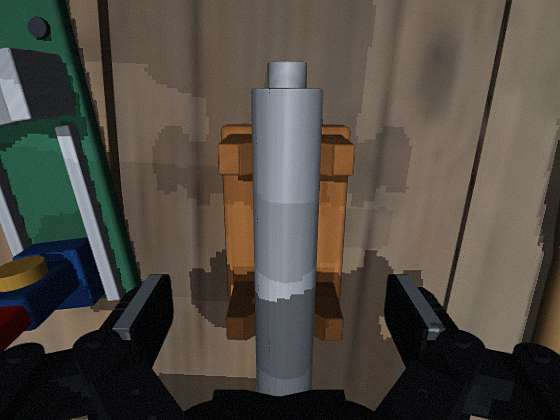

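The shaft axis is at u≈286 and the finger midpoint at u≈279, so I need about +3 mm in x. The fingers are clear of the boards.

>>> apply_moves(
  slide=[
    [0.003,-0.0015,-0.01],
    [0,0,-0.027],
    [0,0,0],
  ],
  twist=[
    [0,0,0],
    [0,0,0],
    [0,0,0],
  ],
  claw=[0.0854,0.0854,0.0854],
)

```text
time: 3.0
ee_pos: [0.6493, 0.0241, 0.0337]
tcp_rot: [0.69, 0.724, -0.001, -0.001]
force: [-0.3, -0.2, -0.2]
finger_gap: 0.997
```

>>> apply_moves(
  slide=[
    [0,0,0],
    [0,0,0],
    [0,0,0],
    [0,0,0],
    [0,0,0],
  ],
  twist=[
    [0,0,0],
    [0,0,0],
    [0,0,0],
    [0,0,0],
    [0,0,0],
  ],
  claw=[0.02,0.02,0.02,0.02,0.02],
  grip_force=40,
)

```text
time: 3.62
ee_pos: [0.6464, 0.0237, 0.035]
tcp_rot: [0.69, 0.724, -0.003, -0.002]
force: [-8.8, -0.7, 9.7]
finger_gap: 0.339
```

>>> apply_moves(
  slide=[
    [-0.003,0,0],
    [0,0,0.01],
    [0,0,0.02],
    [0,0,0.03],
    [0,0,0],
  ],
  twist=[
    [0,0,0],
    [0,0,0],
    [0,0,0],
    [0,0,0],
    [0,0,0],
  ],
  claw=[0.02,0.02,0.02,0.02,0.02],
)

```text
time: 4.25
ee_pos: [0.6509, 0.0238, 0.0985]
tcp_rot: [0.69, 0.724, 0.003, 0.003]
force: [0.4, -0.4, -2.9]
finger_gap: 0.333
```

>>> apply_moves(
  slide=[
    [0,0,0.03],
    [0,0,0.03],
    [0,0,0],
    [0,0,0],
  ],
  twist=[
    [0,0,0],
    [0,0,0],
    [0,0,0],
    [0,0,0],
  ],
  claw=[0.02,0.02,0.02,0.02],
)

```text
time: 4.75
ee_pos: [0.6464, 0.024, 0.1527]
tcp_rot: [0.69, 0.724, -0.001, -0.001]
force: [-0.3, 0.3, -2.5]
finger_gap: 0.336
```

```bash
cat > meas.py <<'E'
from h import *
# shaft + fixture in wrist view
o=status.get_obs(); print(o['time'],o['ee_pos'].round(4),o['tcp_rot'].round(4),o['force'].round(2),round(o['finger_gap'],3))
q=o['tcp_rot']
from scipy.spatial.transform import Rotation as Ro
print('tool y yaw',np.degrees(np.arctan2(*Ro.from_quat(q).as_matrix()[1::-1,1])).round(2))
im,d,c=cap('wrist'); P,u,v=cloud(c,d); hsv=cv2.cvtColor(im,cv2.COLOR_BGR2HSV)[v,u]
tcp=np.array(o['ee_pos']); M=Ro.from_quat(q).as_matrix()
L=(P-tcp)@M  # tool coords
m=(abs(L[:,1])<.025)&(L[:,0]>.012)&(L[:,0]<.13)&(abs(L[:,2]+.019)<.03)&(hsv[:,1]<60)
Q=P[m]; 
xs=L[m][:,0]; print('shaft pts',m.sum(),'tool-x end',np.sort(xs)[-20:].mean().round(4))
res=[]
for a in np.arange(.015,.08,.012):
    k=(xs>a)&(xs<a+.012); s=L[m][k]
    if len(s)<40: continue
    # known radius 15 mm: least squares circle in tool y,z
    from scipy.optimize import least_squares
    r=least_squares(lambda p:np.hypot(s[:,1]-p[0],s[:,2]-p[1])-.015,[0,-.019],loss='soft_l1',f_scale=.001).x; res.append((a+.006,*r))
res=np.array(res); print(res.round(4))
py=np.polyfit(res[:,0],res[:,1],1); pz=np.polyfit(res[:,0],res[:,2],1)
print('axis in tool: yaw slope',py.round(4),'pitch slope',pz.round(4))
np.savez('last.npz',im=im,d=d,**c)
E
python3 meas.py
```

```text
4.75 [0.6464 0.024  0.1527] [ 6.899e-01  7.239e-01 -7.000e-04 -8.000e-04] [-0.29  0.29 -2.51] 0.336
tool y yaw 2.75
shaft pts 19525 tool-x end 0.0915
[[ 0.021   0.0002 -0.0166]
 [ 0.033   0.0002 -0.0166]
 [ 0.045   0.0002 -0.0166]
 [ 0.057   0.0002 -0.0167]
 [ 0.069   0.0002 -0.0167]
 [ 0.081   0.0002 -0.016 ]]
axis in tool: yaw slope [0.0004 0.0002] pitch slope [ 0.007  -0.0169]
```

>>> apply_moves(
  slide=[
    [-0.0388,0.03,0],
    [-0.0388,0.03,0],
    [-0.0388,0.03,0],
    [-0.0386,0.0304,0],
    [0,0,0],
  ],
  twist=[
    [0,0,0.034],
    [0,0,0.034],
    [0,0,0.034],
    [0,0,0.035],
    [0,0,0],
  ],
  claw=[0.02,0.02,0.02,0.02,0.02],
)

```text
time: 5.42
ee_pos: [0.4871, 0.1455, 0.1519]
tcp_rot: [0.637, 0.771, -0.002, -0.002]
force: [-0.0, -1.4, -2.7]
finger_gap: 0.334
```

>>> apply_moves(
  slide=[
    [0,0,0],
    [0,0,0],
    [0,0,0],
  ],
  twist=[
    [0,0,0],
    [0,0,0],
    [0,0,0],
  ],
  claw=[0.02,0.02,0.02],
)

```text
time: 5.8
ee_pos: [0.4931, 0.1438, 0.1542]
tcp_rot: [0.639, 0.769, -0.0, 0.0]
force: [0.6, -0.5, -3.3]
finger_gap: 0.335
```

```bash
python3 meas.py
python3 - <<'E'
import cv2,numpy as np; cv2.imwrite('pics/w3.png',np.load('last.npz')['im'])
E
```

```text
5.8 [0.4931 0.1438 0.1542] [ 0.6393  0.769  -0.      0.    ] [ 0.6  -0.5  -3.31] 0.335
tool y yaw 10.53
shaft pts 19633 tool-x end 0.0915
[[ 0.021   0.0001 -0.0166]
 [ 0.033   0.0001 -0.0166]
 [ 0.045   0.0001 -0.0167]
 [ 0.057   0.0001 -0.0167]
 [ 0.069   0.0001 -0.0168]
 [ 0.081   0.0001 -0.016 ]]
axis in tool: yaw slope [-0.0004  0.0001] pitch slope [ 0.0062 -0.0169]
```

View pics/w3.png

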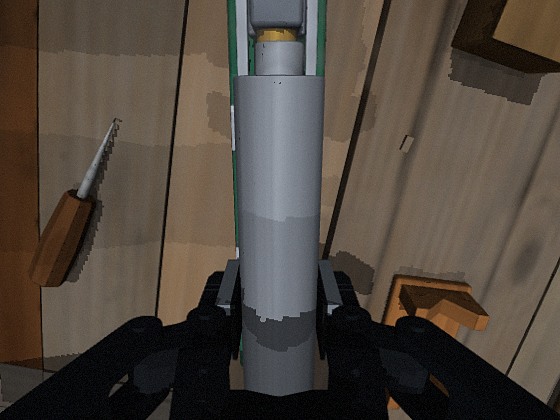

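The shaft is centred at u≈280 and hides the V-blocks. The stop's brass face is visible at about (277,35). I'll step sideways and up to see both V-blocks.

>>> apply_moves(
  slide=[
    [0.04,0.007,0.03],
    [0.04,0.008,0.03],
    [0,0,0],
    [0,0,0],
    [0,0,0],
  ],
  twist=[
    [0,0,0],
    [0,0,0],
    [0,0,0],
    [0,0,0],
    [0,0,0],
  ],
  claw=[0.02,0.02,0.02,0.02,0.02],
)

```text
time: 6.48
ee_pos: [0.5706, 0.1589, 0.2129]
tcp_rot: [0.639, 0.769, -0.001, -0.001]
force: [-1.0, -0.1, -3.0]
finger_gap: 0.339
```

```bash
python3 meas.py
python3 - <<'E'
from h import *
f=np.load('last.npz'); im,d=f['im'],f['d']; c={k:f[k] for k in('fx','fy','cx','cy','k1','R','t')}
cv2.imwrite('pics/w4.png',im)
P,u,v=cloud(c,d); hsv=cv2.cvtColor(im,cv2.COLOR_BGR2HSV)[v,u]
o=np.array([.4913,.1459]); a=np.radians(100.6); ex=np.array([np.cos(a),np.sin(a)]); ey=np.array([-ex[1],ex[0]])
F=np.c_[(P[:,:2]-o)@ex,(P[:,:2]-o)@ey,P[:,2]]
np.savez('F.npz',F=F,u=u,v=v,hsv=hsv)
for n,x0,x1 in(('V1',-.085,-.02),('V2',.02,.085)):
    m=(F[:,0]>x0)&(F[:,0]<x1)&(abs(F[:,1])<.045)&(F[:,2]>.026)&(F[:,2]<.056); Q=F[m]
    print(n,m.sum(),rect(Q),np.percentile(Q[:,2],[1,99]))
m=(abs(F[:,1])<.06)&(F[:,0]>-.2)&(F[:,0]<.17)&(hsv[:,0]>60)&(hsv[:,0]<92)&(hsv[:,1]>100); print('green',rect(F[m]))
E
```

```text
6.475 [0.5706 0.1589 0.2129] [ 0.6388  0.7693 -0.0012 -0.0011] [-0.98 -0.1  -2.99] 0.339
tool y yaw 10.59
shaft pts 19591 tool-x end 0.0915
[[ 0.021   0.0001 -0.0166]
 [ 0.033   0.0001 -0.0167]
 [ 0.045   0.0001 -0.0166]
 [ 0.057   0.0001 -0.0167]
 [ 0.069   0.0001 -0.0167]
 [ 0.081   0.0002 -0.016 ]]
axis in tool: yaw slope [0.0004 0.0001] pitch slope [ 0.0068 -0.0169]
V1 2594 (array([-49.5,   0. ]), array([31.5, 60.8]), 0.23) [0.02745014 0.05202593]
V2 2907 (array([49.9, -0. ]), array([60.5, 30.5]), 89.76) [0.03024071 0.05235858]
green (array([-11.1, -12.8]), array([ 94.3, 316.9]), 89.98)
```

View pics/w4.png

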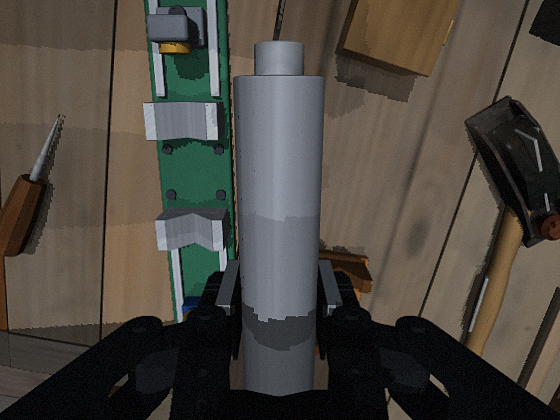

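Both V-blocks measure where expected: V1 at x=-49.5 and V2 at x=49.9 in my fixture estimate, with lateral offset 0.0. The stop is at (175,45), and the shaft is level and centred in the grip. I'll go back over the seat.

>>> apply_moves(
  slide=[
    [-0.04,-0.007,0],
    [-0.039,-0.0073,0],
    [0,0,-0.04],
    [0,0,-0.05],
    [0,0,-0.03],
  ],
  twist=[
    [0,0,0],
    [0,0,0],
    [0,0,0],
    [0,0,0],
    [0,0,0],
  ],
  claw=[0.02,0.02,0.02,0.02,0.02],
)

```text
time: 7.15
ee_pos: [0.4902, 0.1445, 0.0917]
tcp_rot: [0.639, 0.769, -0.002, -0.001]
force: [0.3, 1.2, -2.8]
finger_gap: 0.337
```

>>> apply_moves(
  slide=[
    [0,0,0],
    [0,0,0],
    [0,0,0],
    [0,0,0],
  ],
  twist=[
    [0,0,0],
    [0,0,0],
    [0,0,0],
    [0,0,0],
  ],
  claw=[0.02,0.02,0.02,0.02],
)

```text
time: 7.65
ee_pos: [0.4945, 0.1452, 0.0958]
tcp_rot: [0.639, 0.769, 0.001, 0.001]
force: [0.6, 0.5, -2.6]
finger_gap: 0.338
```

```bash
python3 meas.py
python3 - <<'E'
from h import *
z=np.load('F.npz'); F=z['F'];h=z['hsv']
m=(F[:,0]>.085)&(F[:,0]<.16)&(abs(F[:,1])<.03)&(F[:,2]>.04)&(h[:,0]>12)&(h[:,0]<32)&(h[:,1]>120); Q=F[m]; print('brass',m.sum(),np.percentile(Q,[5,50,95],axis=0))
E
```

```text
7.65 [0.4945 0.1452 0.0958] [0.6388 0.7694 0.001  0.0009] [ 0.58  0.47 -2.63] 0.338
tool y yaw 10.6
shaft pts 19587 tool-x end 0.0915
[[ 0.021   0.0001 -0.0167]
 [ 0.033   0.0001 -0.0167]
 [ 0.045   0.0001 -0.0167]
 [ 0.057   0.0002 -0.0168]
 [ 0.069   0.0002 -0.0168]
 [ 0.081   0.0001 -0.016 ]]
axis in tool: yaw slope [0.0001 0.0001] pitch slope [ 0.0067 -0.0169]
brass 375 [[ 0.10154671 -0.01163974  0.0539984 ]
 [ 0.1045903  -0.00251256  0.0622868 ]
 [ 0.10842374  0.00821758  0.06465437]]
```

>>> apply_moves(
  slide=[
    [0,0,0],
    [0,0,0],
    [0,0,0],
    [0,0,0],
  ],
  twist=[
    [0,0,0],
    [0,0,0],
    [0,0,0],
    [0,0,0],
  ],
  claw=[0.02,0.02,0.02,0.02],
)

```text
time: 8.2
ee_pos: [0.4932, 0.145, 0.0942]
tcp_rot: [0.639, 0.769, -0.0, -0.0]
force: [0.3, 0.4, -2.5]
finger_gap: 0.339
```

>>> apply_moves(
  slide=[
    [0,0,0],
    [0,0,0],
    [0,0,0],
    [0,0,0],
  ],
  twist=[
    [0,0,0],
    [0,0,0],
    [0,0,0],
    [0,0,0],
  ],
  claw=[0.02,0.02,0.02,0.02],
)

```text
time: 8.7
ee_pos: [0.4933, 0.145, 0.0943]
tcp_rot: [0.639, 0.769, -0.0, -0.0]
force: [-0.6, 0.3, -3.4]
finger_gap: 0.334
```

>>> apply_moves(
  slide=[
    [-0.0017,-0.0004,-0.016],
    [0,0,-0.016],
    [0,0,-0.008],
    [0,0,-0.004],
    [0,0,0],
  ],
  twist=[
    [0,0,0],
    [0,0,0],
    [0,0,0],
    [0,0,0],
    [0,0,0],
  ],
  claw=[0.02,0.02,0.02,0.02,0.02],
)

```text
time: 9.32
ee_pos: [0.4915, 0.1446, 0.05]
tcp_rot: [0.639, 0.769, -0.0, -0.0]
force: [-0.3, 0.8, -2.3]
finger_gap: 0.334
```

>>> apply_moves(
  slide=[
    [0,0,-0.003],
    [0,0,-0.003],
    [0,0,-0.002],
    [0,0,0],
    [0,0,0],
  ],
  twist=[
    [0,0,0],
    [0,0,0],
    [0,0,0],
    [0,0,0],
    [0,0,0],
  ],
  claw=[0.02,0.02,0.02,0.02,0.02],
)

```text
time: 9.95
ee_pos: [0.4916, 0.1446, 0.0424]
tcp_rot: [0.639, 0.769, 0.0, 0.0]
force: [-1.1, 0.0, -3.0]
finger_gap: 0.336
```

>>> apply_moves(
  slide=[
    [0,0,-0.001],
    [0,0,-0.001],
    [0,0,-0.001],
    [0,0,0],
    [0,0,0],
  ],
  twist=[
    [0,0,0],
    [0,0,0],
    [0,0,0],
    [0,0,0],
    [0,0,0],
  ],
  claw=[0.02,0.02,0.02,0.02,0.02],
)

```text
time: 10.58
ee_pos: [0.4916, 0.1446, 0.0393]
tcp_rot: [0.639, 0.769, -0.0, -0.0]
force: [0.7, -0.2, -4.3]
finger_gap: 0.339
```

Small moves are precise. I'll approach contact in 0.5 mm steps.

>>> apply_moves(
  slide=[
    [0,0,-0.0007],
    [0,0,-0.0007],
    [0,0,-0.0006],
    [0,0,0],
    [0,0,0],
  ],
  twist=[
    [0,0,0],
    [0,0,0],
    [0,0,0],
    [0,0,0],
    [0,0,0],
  ],
  claw=[0.02,0.02,0.02,0.02,0.02],
)

```text
time: 11.2
ee_pos: [0.4916, 0.1446, 0.0373]
tcp_rot: [0.639, 0.769, 0.0, 0.0]
force: [0.2, 0.7, -2.5]
finger_gap: 0.337
```

>>> apply_moves(
  slide=[
    [0,0,-0.0005],
    [0,0,-0.0005],
    [0,0,0],
    [0,0,0],
  ],
  twist=[
    [0,0,0],
    [0,0,0],
    [0,0,0],
    [0,0,0],
  ],
  claw=[0.02,0.02,0.02,0.02],
)

```text
time: 11.7
ee_pos: [0.4915, 0.1446, 0.0363]
tcp_rot: [0.639, 0.769, -0.0, -0.0]
force: [0.1, -1.3, -2.5]
finger_gap: 0.332
```

```bash
python3 meas.py
```

```text
11.7 [0.4915 0.1446 0.0363] [ 0.6388  0.7694 -0.     -0.    ] [ 0.12 -1.28 -2.49] 0.332
tool y yaw 10.6
shaft pts 24318 tool-x end 0.0944
[[ 0.021   0.0002 -0.0167]
 [ 0.033   0.0002 -0.0167]
 [ 0.045   0.0001 -0.0165]
 [ 0.057   0.0001 -0.0166]
 [ 0.069   0.0001 -0.0167]
 [ 0.081   0.0001 -0.016 ]]
axis in tool: yaw slope [-0.0003  0.0002] pitch slope [ 0.0072 -0.0169]
```

>>> apply_moves(
  slide=[
    [0,0,-0.0005],
    [0,0,-0.0005],
    [0,0,0],
    [0,0,0],
  ],
  twist=[
    [0,0,0],
    [0,0,0],
    [0,0,0],
    [0,0,0],
  ],
  claw=[0.02,0.02,0.02,0.02],
)

```text
time: 12.25
ee_pos: [0.4915, 0.1446, 0.0353]
tcp_rot: [0.639, 0.769, -0.0, -0.0]
force: [-0.7, -0.8, -2.5]
finger_gap: 0.34
```

>>> apply_moves(
  slide=[
    [0,0,-0.0003],
    [0,0,-0.0003],
    [0,0,0],
    [0,0,0],
  ],
  twist=[
    [0,0,0],
    [0,0,0],
    [0,0,0],
    [0,0,0],
  ],
  claw=[0.02,0.02,0.02,0.02],
)

```text
time: 12.75
ee_pos: [0.4915, 0.1446, 0.0352]
tcp_rot: [0.639, 0.769, -0.0, -0.0]
force: [-2.8, -0.3, 5.4]
finger_gap: 0.337
```

>>> apply_moves(
  slide=[
    [-0.0007,-0.0001,0],
    [0,0,0],
    [0,0,0],
  ],
  twist=[
    [0,0,0],
    [0,0,0],
    [0,0,0],
  ],
  claw=[0.02,0.02,0.02],
)

```text
time: 13.12
ee_pos: [0.4915, 0.1446, 0.0352]
tcp_rot: [0.639, 0.769, 0.0, 0.0]
force: [-1.4, 0.5, 6.2]
finger_gap: 0.339
```

>>> apply_moves(
  slide=[
    [0,0,0],
    [0,0,0],
    [0,0,0],
    [0,0,0],
  ],
  twist=[
    [0,0,0],
    [0,0,0],
    [0,0,0],
    [0,0,0],
  ],
  claw=[0.045,0.06,0.07,0.07],
)

```text
time: 13.62
ee_pos: [0.4908, 0.1445, 0.0346]
tcp_rot: [0.639, 0.769, -0.0, -0.0]
force: [-0.1, 0.2, -0.0]
finger_gap: 0.824
```

>>> apply_moves(
  slide=[
    [0,0,0.02],
    [0,0,0.04],
    [0,0,0.05],
    [0,0,0.02],
    [0,0,0],
  ],
  twist=[
    [0,0,0],
    [0,0,0],
    [0,0,0],
    [0,0,0],
    [0,0,0],
  ],
  claw=[0.07,0.07,0.07,0.07,0.07],
)

```text
time: 14.25
ee_pos: [0.4926, 0.1448, 0.1667]
tcp_rot: [0.639, 0.769, 0.002, 0.002]
force: [-0.4, -0.0, -0.7]
finger_gap: 0.819
```

>>> apply_moves(
  slide=[
    [0,0,0],
    [0,0,0],
    [0,0,0],
  ],
  twist=[
    [0,0,0],
    [0,0,0],
    [0,0,0],
  ],
  claw=[0,0,0],
)

```text
time: 14.62
ee_pos: [0.49, 0.1444, 0.1634]
tcp_rot: [0.639, 0.769, -0.001, -0.001]
force: [0.4, -0.5, -0.3]
finger_gap: 0.186
```

```bash
cat > fx.py <<'E'
from h import *
from scipy.optimize import least_squares
o=status.get_obs(); print(o['time'],o['ee_pos'].round(4),o['tcp_rot'].round(4),o['force'].round(2),round(o['finger_gap'],3))
im,d,c=cap('wrist'); P,u,v=cloud(c,d); hsv=cv2.cvtColor(im,cv2.COLOR_BGR2HSV)[v,u]
g=np.array([.4913,.1459]); a=np.radians(100.6); ex=np.array([np.cos(a),np.sin(a)]); ey=np.array([-ex[1],ex[0]])
F=np.c_[(P[:,:2]-g)@ex,(P[:,:2]-g)@ey,P[:,2]]
for x in np.arange(-.075,.08,.025):
    k=(abs(F[:,0]-x)<.008)&(abs(F[:,1])<.018)&(F[:,2]>.055)&(F[:,2]<.075)&(hsv[:,1]<60); s=F[k]
    if len(s)<40: continue
    r=least_squares(lambda p:np.hypot(s[:,1]-p[0],s[:,2]-p[1])-.015,[0,.052],loss='soft_l1',f_scale=.001).x; print('x',x.round(3),'y,z',r.round(4))
k=(abs(F[:,1])<.017)&(F[:,2]>.045)&(F[:,2]<.075)&(F[:,0]>-.11)&(F[:,0]<.1)&(hsv[:,1]<60); print('shaft x range',np.percentile(F[k,0],[.3,99.7]).round(4))
k=(abs(F[:,1])<.03)&(F[:,0]<-.06)&(F[:,2]>.06)&((hsv[:,0]<8)|(hsv[:,0]>172))&(hsv[:,1]>150); T=F[k]
if k.sum(): print('tab',k.sum(),np.percentile(T,[1,50,99],axis=0).round(4))
cv2.imwrite('pics/fx_%05d.png'%(o['time']*100),im)
E
python3 fx.py
```

```text
14.625 [0.49   0.1444 0.1634] [ 0.6388  0.7694 -0.0009 -0.0008] [ 0.39 -0.46 -0.31] 0.186
x -0.075 y,z [0.0001 0.0517]
x -0.05 y,z [0.     0.0518]
x -0.025 y,z [0.0001 0.0518]
x 0.0 y,z [-0.      0.0518]
x 0.025 y,z [-0.0001  0.0519]
x 0.05 y,z [-0.0001  0.052 ]
x 0.075 y,z [-0.0001  0.0518]
shaft x range [-0.0877  0.0898]
tab 521 [[-0.1437 -0.0129  0.0733]
 [-0.142   0.0004  0.0814]
 [-0.1407  0.0136  0.0892]]
```

The shaft is seated: axis lateral offset within 0.1 mm, level, and centred at x≈0. Next is the jaw, with shut fingers going behind the tab, whose back face is at fixture x≈-153 mm.

>>> apply_moves(
  slide=[
    [0.0086,-0.0451,0],
    [0.0086,-0.0451,0],
    [0.0086,-0.0451,0],
    [0.0087,-0.0452,0],
    [0,0,0],
  ],
  twist=[
    [0,0,0],
    [0,0,0],
    [0,0,0],
    [0,0,0],
    [0,0,0],
  ],
  claw=[0,0,0,0,0],
)

```text
time: 15.3
ee_pos: [0.5261, -0.0386, 0.1645]
tcp_rot: [0.64, 0.768, -0.0, 0.0]
force: [0.8, -0.2, 0.3]
finger_gap: -0.0
```

>>> apply_moves(
  slide=[
    [0,0,0],
    [0,0,0],
    [0,0,0],
    [0,0,0],
  ],
  twist=[
    [0,0,0],
    [0,0,0],
    [0,0,0],
    [0,0,0],
  ],
  claw=[0,0,0,0],
)

```text
time: 15.8
ee_pos: [0.5253, -0.0353, 0.1647]
tcp_rot: [0.638, 0.77, 0.0, -0.0]
force: [-0.3, -0.4, 0.9]
finger_gap: 0.004
```

```bash
python3 fx.py; ls pics
```

```text
15.8 [ 0.5253 -0.0353  0.1647] [ 0.6383  0.7698  0.     -0.    ] [-0.29 -0.45  0.9 ] 0.004
x -0.075 y,z [0.0002 0.0517]
x -0.05 y,z [0.0002 0.052 ]
shaft x range [-0.0894 -0.0535]
tab 1692 [[-0.192  -0.0253  0.0755]
 [-0.1465 -0.0004  0.1104]
 [-0.1419  0.014   0.2519]]
fx_01462.png
fx_01580.png
side0.png
top0.png
w1.png
w2.png
w3.png
w4.png
wrist0.png
```

>>> apply_moves(
  slide=[
    [0,0,-0.03],
    [0,0,-0.03],
    [0,0,-0.015],
    [0,0,0],
    [0,0,0],
  ],
  twist=[
    [0,0,0],
    [0,0,0],
    [0,0,0],
    [0,0,0],
    [0,0,0],
  ],
  claw=[0,0,0,0,0],
)

```text
time: 16.48
ee_pos: [0.5263, -0.0361, 0.0907]
tcp_rot: [0.639, 0.769, 0.0, 0.001]
force: [0.1, 0.4, 0.5]
finger_gap: -0.001
```

Run:
```python
from h import *
o=status.get_obs(); print(o['time'],o['ee_pos'].round(4),o['tcp_rot'].round(4),o['force'].round(2),o['q'].round(3))
im,d,c=cap('wrist'); cv2.imwrite('pics/w5.png',im)
```

```text
16.475 [ 0.5263 -0.0361  0.0907] [6.387e-01 7.694e-01 4.000e-04 8.000e-04] [0.13 0.37 0.46] [-0.191  0.222 -0.416  0.931  0.     1.195]
```

View pics/w5.png

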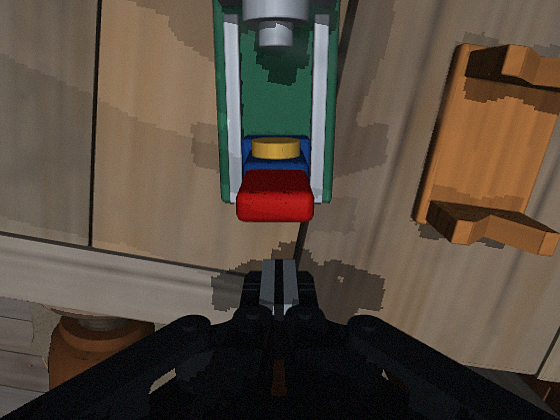

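The shut fingers at (280,285) stand about 20 mm behind the red tab at (275,195) and in line with it. I'll approach along the fixture's x axis.

>>> apply_moves(
  slide=[
    [-0.0019,0.005,-0.005],
    [-0.0009,0.005,0],
    [-0.0008,0.004,0],
    [0,0,0],
    [0,0,0],
  ],
  twist=[
    [0,0,0],
    [0,0,0],
    [0,0,0],
    [0,0,0],
    [0,0,0],
  ],
  claw=[0,0,0,0,0],
)

```text
time: 17.15
ee_pos: [0.5219, -0.022, 0.0848]
tcp_rot: [0.639, 0.769, 0.0, 0.0]
force: [-0.6, -0.6, -0.2]
finger_gap: 0.001
```

>>> apply_moves(
  slide=[
    [-0.00028,0.0015,0],
    [-0.00028,0.0015,0],
    [-0.00028,0.0015,0],
    [-0.00028,0.0015,0],
    [-0.00028,0.0015,0],
  ],
  twist=[
    [0,0,0],
    [0,0,0],
    [0,0,0],
    [0,0,0],
    [0,0,0],
  ],
  claw=[0,0,0,0,0],
)

```text
time: 17.77
ee_pos: [0.5206, -0.0159, 0.0848]
tcp_rot: [0.639, 0.769, -0.001, 0.001]
force: [1.1, -7.7, -1.0]
finger_gap: -0.003
```

>>> apply_moves(
  slide=[
    [-0.00028,0.0015,0],
    [-0.00028,0.0015,0],
    [-0.00028,0.0015,0],
    [-0.00028,0.0015,0],
    [-0.00028,0.0015,0],
  ],
  twist=[
    [0,0,0],
    [0,0,0],
    [0,0,0],
    [0,0,0],
    [0,0,0],
  ],
  claw=[0,0,0,0,0],
)

```text
time: 18.4
ee_pos: [0.5195, -0.0096, 0.0848]
tcp_rot: [0.639, 0.769, -0.002, 0.002]
force: [1.4, -7.9, -1.7]
finger_gap: -0.001
```

The jaw slides at about 8 N. There are about 39 mm to the shaft, so I'll go 30 mm and then slow down.

>>> apply_moves(
  slide=[
    [-0.00046,0.0025,0],
    [-0.00046,0.0025,0],
    [-0.00046,0.0025,0],
    [-0.00046,0.0025,0],
    [-0.00046,0.0025,0],
  ],
  twist=[
    [0,0,0],
    [0,0,0],
    [0,0,0],
    [0,0,0],
    [0,0,0],
  ],
  claw=[0,0,0,0,0],
)

```text
time: 19.02
ee_pos: [0.5171, 0.0029, 0.0848]
tcp_rot: [0.639, 0.769, -0.002, 0.002]
force: [1.2, -8.0, -1.9]
finger_gap: 0.003
```

>>> apply_moves(
  slide=[
    [-0.00046,0.0025,0],
    [-0.00046,0.0025,0],
    [-0.00046,0.0025,0],
    [-0.00046,0.0025,0],
    [-0.00046,0.0025,0],
  ],
  twist=[
    [0,0,0],
    [0,0,0],
    [0,0,0],
    [0,0,0],
    [0,0,0],
  ],
  claw=[0,0,0,0,0],
)

```text
time: 19.65
ee_pos: [0.5148, 0.0154, 0.0848]
tcp_rot: [0.639, 0.769, -0.002, 0.002]
force: [1.4, -8.2, -1.5]
finger_gap: 0.001
```

>>> apply_moves(
  slide=[
    [-0.00037,0.002,0],
    [-0.00028,0.0015,0],
    [-0.00018,0.001,0],
    [-0.00018,0.001,0],
    [-0.00018,0.001,0],
  ],
  twist=[
    [0,0,0],
    [0,0,0],
    [0,0,0],
    [0,0,0],
    [0,0,0],
  ],
  claw=[0,0,0,0,0],
)

```text
time: 20.27
ee_pos: [0.5136, 0.0219, 0.0848]
tcp_rot: [0.639, 0.769, -0.002, 0.002]
force: [0.9, -7.7, -0.7]
finger_gap: 0.004
```

>>> apply_moves(
  slide=[
    [-0.00015,0.0008,0],
    [-0.00015,0.0008,0],
    [-0.00015,0.0008,0],
    [-0.00015,0.0008,0],
    [-0.00015,0.0008,0],
  ],
  twist=[
    [0,0,0],
    [0,0,0],
    [0,0,0],
    [0,0,0],
    [0,0,0],
  ],
  claw=[0,0,0,0,0],
)

```text
time: 20.9
ee_pos: [0.5129, 0.0256, 0.0848]
tcp_rot: [0.639, 0.769, -0.003, 0.003]
force: [1.2, -10.0, -1.8]
finger_gap: -0.0
```

>>> apply_moves(
  slide=[
    [-0.00015,0.0008,0],
    [-0.00015,0.0008,0],
    [-0.00015,0.0008,0],
    [-0.00015,0.0008,0],
    [-0.00015,0.0008,0],
  ],
  twist=[
    [0,0,0],
    [0,0,0],
    [0,0,0],
    [0,0,0],
    [0,0,0],
  ],
  claw=[0,0,0,0,0],
)

```text
time: 21.52
ee_pos: [0.5123, 0.029, 0.0848]
tcp_rot: [0.64, 0.769, -0.003, 0.003]
force: [2.1, -10.6, -0.7]
finger_gap: -0.003
```

>>> apply_moves(
  slide=[
    [-0.00015,0.0008,0],
    [-0.00015,0.0008,0],
    [-0.00015,0.0008,0],
    [-0.00015,0.0008,0],
  ],
  twist=[
    [0,0,0],
    [0,0,0],
    [0,0,0],
    [0,0,0],
  ],
  claw=[0,0,0,0],
)

```text
time: 22.02
ee_pos: [0.5117, 0.0322, 0.0848]
tcp_rot: [0.64, 0.769, -0.003, 0.003]
force: [1.5, -10.1, -1.1]
finger_gap: -0.001
```

The force is now about 10 N, so the shaft is moving with about 2.5 N of drag. I'll creep on to the stop.

>>> apply_moves(
  slide=[
    [-9e-05,0.0005,0],
    [-9e-05,0.0005,0],
    [-9e-05,0.0005,0],
    [-9e-05,0.0005,0],
    [-9e-05,0.0005,0],
  ],
  twist=[
    [0,0,0],
    [0,0,0],
    [0,0,0],
    [0,0,0],
    [0,0,0],
  ],
  claw=[0,0,0,0,0],
)

```text
time: 22.65
ee_pos: [0.5113, 0.0346, 0.0848]
tcp_rot: [0.64, 0.769, -0.003, 0.003]
force: [1.7, -10.0, -1.1]
finger_gap: -0.001
```

>>> apply_moves(
  slide=[
    [-9e-05,0.0005,0],
    [-9e-05,0.0005,0],
    [-9e-05,0.0005,0],
    [-9e-05,0.0005,0],
  ],
  twist=[
    [0,0,0],
    [0,0,0],
    [0,0,0],
    [0,0,0],
  ],
  claw=[0,0,0,0],
)

```text
time: 23.15
ee_pos: [0.5109, 0.0366, 0.0848]
tcp_rot: [0.64, 0.769, -0.003, 0.003]
force: [1.9, -11.1, -1.1]
finger_gap: 0.001
```

>>> apply_moves(
  slide=[
    [-9e-05,0.0005,0],
    [-9e-05,0.0005,0],
    [-9e-05,0.0005,0],
    [-9e-05,0.0005,0],
  ],
  twist=[
    [0,0,0],
    [0,0,0],
    [0,0,0],
    [0,0,0],
  ],
  claw=[0,0,0,0],
)

```text
time: 23.65
ee_pos: [0.5108, 0.0367, 0.0849]
tcp_rot: [0.64, 0.768, -0.005, 0.005]
force: [1.7, -16.7, -2.1]
finger_gap: 0.007
```

>>> apply_moves(
  slide=[
    [-7e-05,0.0004,0],
    [-7e-05,0.0004,0],
    [0,0,0],
  ],
  twist=[
    [0,0,0],
    [0,0,0],
    [0,0,0],
  ],
  claw=[0,0,0],
)

```text
time: 24.02
ee_pos: [0.5109, 0.0367, 0.0849]
tcp_rot: [0.64, 0.768, -0.005, 0.006]
force: [1.7, -18.4, -2.4]
finger_gap: 0.005
```

It is hard against the stop, with about 10 N through the shaft. I'll back off straight along the fixture axis.

>>> apply_moves(
  slide=[
    [0.00018,-0.001,0],
    [0.00018,-0.001,0],
    [0.00028,-0.0015,0],
    [0.00037,-0.002,0],
    [0.0006,-0.003,0],
  ],
  twist=[
    [0,0,0],
    [0,0,0],
    [0,0,0],
    [0,0,0],
    [0,0,0],
  ],
  claw=[0,0,0,0,0],
)

```text
time: 24.65
ee_pos: [0.5112, 0.0349, 0.0847]
tcp_rot: [0.639, 0.769, 0.0, -0.001]
force: [-0.4, 0.2, -0.1]
finger_gap: 0.001
```

>>> apply_moves(
  slide=[
    [0.002,-0.01,0],
    [0.0037,-0.02,0],
    [0,0,0.03],
    [0,0,0.04],
    [0,0,0.03],
  ],
  twist=[
    [0,0,0],
    [0,0,0],
    [0,0,0],
    [0,0,0],
    [0,0,0],
  ],
  claw=[0,0,0,0,0],
)

```text
time: 25.28
ee_pos: [0.5177, 0.0042, 0.1864]
tcp_rot: [0.639, 0.769, 0.001, 0.0]
force: [0.3, -0.0, -0.5]
finger_gap: 0.001
```

>>> apply_moves(
  slide=[
    [0,0,0],
    [0,0,0],
    [0,0,0],
  ],
  twist=[
    [0,0,0],
    [0,0,0],
    [0,0,0],
  ],
  claw=[0,0,0],
)

```text
time: 25.65
ee_pos: [0.5159, 0.0046, 0.1831]
tcp_rot: [0.639, 0.769, -0.001, -0.001]
force: [0.6, -0.0, 0.4]
finger_gap: -0.001
```

```bash
python3 fx.py; ls -t pics|head -1; cp pics/$(ls -t pics|head -1) pics/fin.png
```

```text
25.65 [0.5159 0.0046 0.1831] [ 0.6388  0.7694 -0.0008 -0.0013] [ 0.63 -0.01  0.36] -0.001
x -0.075 y,z [0.0002 0.0449]
x -0.05 y,z [0.0002 0.0519]
x -0.025 y,z [0.0002 0.0519]
shaft x range [-0.0777 -0.0111]
tab 1467 [[-0.1517 -0.0275  0.0769]
 [-0.0945  0.0004  0.1109]
 [-0.0883  0.0285  0.27  ]]
fx_02565.png
```

View pics/fin.png

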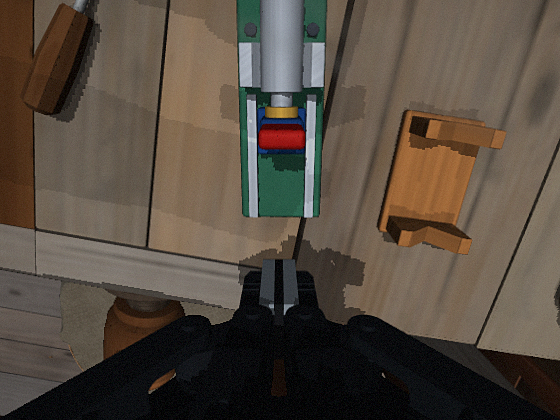

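The brass jaw face is at (281,112) against the shaft's journal. The shaft is straight in the V-blocks with its jaw end at x≈-78 mm, which puts the far end at about +102 mm, where the stop face measured. The fingers are clear, so I'll hand in.

```bash
python3 -c "
from rig import order; print(order.hand_in())"
```

```text
the job is handed in; nothing more can be done
None
```

I handed the job in at about 25.7 s. The shaft is seated in both V-blocks and clamped between the jaw and the end stop.

- **Placing:** I took the shaft off the cradle, lowered it in sub-millimetre steps until the contact change was about 8 N, and let go well before the jaw reached it. After release it lay level, with its axis within 0.1 mm of the groove line.
- **Clamping:** I pushed the jaw by its tab with shut fingers. The jaw slid at about 8 N and the shaft moved at about 10 N. The push then stalled against the stop and peaked at 18.5 N, which leaves about 10 N on the shaft, and I backed off straight.
- **Last checks:**
  - The wrist picture shows the jaw face against the shaft's journal.
  - The shaft's far end works out at about 102 mm, which agrees with the roughly 101.5 mm measured for the stop face.
  - Fingers were clear, with no force beyond sensor noise.

**Not checked or off:**
- I could not measure the clamping force left after backing off.
- I did not view the stop end after clamping.
- Closing on the shaft in the cradle pulled the gripper about 3 mm sideways (about 9 N each sideways and upward) before I corrected it.
- Camera heights read about 0.5 to 1.5 mm high against the stated values.
- The jaw met the shaft about 3 mm sooner than I had estimated.

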